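# Hold the amber lamp can home in the sprung test nest

## Robot

A 6-joint arm with a two-finger parallel gripper is mounted at the origin on the work surface. World frame = base frame: x ahead of the robot, y to its left, z up, the work surface at z = 0. Lengths are in m, angles in rad, forces in N, time in s.
With the tool pointing down it reaches from about 0.25 to 0.775 m from the base axis. Payload 4 kg.
Tool frame: the origin (TCP) lies midway between the tips of the shut fingers; the grasp point (between the pads) lies arm.grasp_offset behind it (arm.grasp_offset is the distance from the TCP to the grasp point, in m); z points along the fingers, y is the line along which they close (so a half turn about z gives the same grasp; the last joint's range is limited). The gripper opens to 85 mm and grips with 20 to 120 N. Pads are 22 mm wide; open, the fingers measure 114 mm over their backs; the gripper's body (76 mm by 85 mm) begins 54 mm behind the grasp point. The pads swing forward as they close: fully open they stand 13 mm farther back than shut.
Start: joints at [-1.35, 0.087, 1.371, -0, 1.684, -0.103], TCP at [0.175, -0.521, 0.231] pointing down, gripper open.
Joint ranges: [-3.1, 3.1], [-0.76, 2.03], [0.27, 2.55], [-1.08, 4.22], [0.17, 2.65], [-2.57, 2.57]. Speed limits (rad/s): [2.79, 2.79, 3.14, 3.14, 3.14, 3.14].

## Interface

Orientations are given as a unit quaternion [w, x, y, z].
In Python, from plant import arm gives the robot as it stands.
- The arm moves only by the shell command python3 nudge.py 'ROWS' [FORCE]. ROWS is a JSON list of rows, 1 to 10 of them, each of 5 numbers: dx, dy, dz in units of 100 mm, then a turn about the tool's z in rad, then the finger opening in m; each row is the pose to reach, as a shift and turn from the pose commanded when the command began, along the tool's axes at that moment; what a row does not reach only later rows make up. A row lasts 1/8 s, in which the tool goes at most 0.0625 m and 0.188 rad, less where a joint would pass 70% of its speed; a pose out of reach is approached as far as the arm can. The fingers move at their own pace and stop on an object; FORCE is the grip in N (left out, the last holds). Time passes only in rows, so rows that do not move let the fingers close. It prints the time, the measured TCP pose, the force, the opening and the grip force at its end. Input that does not fit is refused with a message, and nothing moves.
- arm.observe(): the state, without advancing time (a new reading comes with each control period).
- arm.grab_frame(name): name is "scene" or "top" or "wrist"; returns the picture (420x560x3 uint8, red, green, blue); there is no depth.
- arm.camera_model(name): a dict with "vertical_fov" (degrees; the focal length in pixels is half the picture's height over the tangent of half this angle, whatever the lens; pixels are square), "cx", "cy" (the principal point, pixels), "dist" ([k1, k2, p1, p2, k3] as OpenCV has them; the pictures are not rectified), "world_to_cam" (4x4, takes a point from world to camera coordinates). Camera axes: x right, y down, z forward; pixel columns grow to the right and rows downward; lengths in m; the calibration is good to about 2 mm. A picture is of the moment at which its call begins: read the wrist's pose just before it. camera_model takes no time and is no camera call; for the wrist camera it gives the pose at the moment of the call.
- arm.job_done(): hands the job in; it is judged then, once.
The state is a dict: "t": time; "q": joint angles; "dq": joint speeds; "joint_torque": joint torques, N m; "eef_pos": TCP position; "ee_rot": TCP orientation; "ft_force": force on the tool from outside, world axes, zero at the start; "wrist_torque": the same for the moment, N m; "width": finger opening in m; "gripper_force": force on a finger pad.
Only numpy, scipy, OpenCV 4.12 (cv2) and the standard library are available. Lean on these libraries where they do the work, as an engineer would, in place of code of your own. Each camera call takes 0.05 s, during which the arm holds its last target. There are 200 camera calls.

## Task

Pick up the brass lamp can with the amber lens, keep it upright and press it down on the copper sprung pad of the test nest until the pad is fully down, clear of the steel plunger. Then, still pressing it down, push it along the nest so that it drives the sprung plunger right in and the can bears firmly on the red stop face, without ramming it. Finish holding it just there, still gripped, pressed down and pushed against the stop, and leave the other loose parts where they are.

Things in the scene. Friction and masses are not known exactly. Their poses are not given: they have to be found in the camera images.
- amber_can: upright round lamp can, loose: brass cylinder 44 mm across and 48 mm high with a smaller domed amber glass lens on top, 62 mm high in all, about 0.2 kg. Origin: centre of its underside, z up. Starts standing on the work surface; grip it by the brass cylinder, about 35 mm above its underside
- nest: fixed dark iron test nest: plinth 150 x 100 mm (its x -60 to +90, y +-50 mm), flat deck 30 mm high, highest part 72 mm high. Origin: on the work surface under the copper pad's centre. Its x points level from pad to plunger and stop: the push direction; z up. Open on both y sides: fingers closing along its y have room. A can centred over the pad is 4 mm clear of the plunger
- stop: red steel stop block with a grey housing behind it, fixed to the nest (same origin and axes as the nest). Its flat red face looks along the nest's -x, 34 mm from the pad's centre, 50 mm wide, up to 42 mm above the deck: the can touches it when the can's axis is 12 mm past the pad's centre along the nest's x
- pad (a joint): travel of the copper pad, m, 0 at rest (its top 8 mm above the deck), growing as it is pressed down; at 0.008 it is flush with the deck and the can's rim rests on the deck. Spring: about 4 N to start, 7 N when flush, so the can's weight alone does not move it
- plunger (a joint): travel of the steel plunger, m, 0 at rest (tip 8 mm proud of the red face), growing as it is pushed in along the nest's x; at 0.008 it is flush with the red face. Spring: about 3 N to start, 8 N when flush; pad, deck and stop are oiled, so friction there is slight (about 0.15)
- pad_top (a point): centre of the top of the copper pad, a disc 28 mm across; 38 mm above the work surface at rest
- plunger_tip (a point): centre of the plunger's flat tip, 12 mm across, 22 mm above the deck; 26 mm from the pad's centre at rest
- black_can: all-black can of the same shape and size as the amber one, loose; not to be disturbed. Origin: centre of its underside
- spacer_ring: chrome spacer ring lying flat, 54 mm outside, 34 mm inside, 22 mm high, loose; not to be disturbed. Origin: centre of its underside
- collar: brass leadscrew collar standing flat, 52 mm outside, 20 mm bore, 30 mm high, loose; not to be disturbed. Origin: centre of its underside
- screwdriver: screwdriver lying on the work surface at the robot's right, loose; not to be disturbed

How it is judged:
By the outcome, as a careful person would: the job done as asked, in the order asked, and still so for the second after the job is handed in, while the arm keeps its last pose, push and grip.
It also fails if it takes over 54 s, if anything falls off the work surface, if the arm or the gripper's body presses on something with over 40 N, if the wrist force passes 120 N, or if a joint passes its speed limit or range.

## Working session

There is one attempt and no reset: what is moved stays moved. The work goes in short steps, Python scripts to look and compute and a shell command to move; the robot and the scene stay as the last step left them, time stands still between calls to the robot, and variables do not carry over. Pictures are saved under pics/ and viewed, at most 10 in all, crops included, and the job is handed in when it is done.

```bash
ls; mkdir -p pics; python3 - <<'E'
from plant import arm
import cv2,numpy as np
for n in ("scene","top"):
    cv2.imwrite(f"pics/{n}0.png",arm.grab_frame(n)[:,:,::-1])
    print(n,arm.camera_model(n))
s=arm.observe();print(s);print(arm.grasp_offset)
E
```

```text
nudge.py
pics
plant.py
scene {'vertical_fov': 45.66723614210462, 'cx': 283.607696111402, 'cy': 204.517093225927, 'dist': array([-0.15169359,  0.        ,  0.        ,  0.        ,  0.        ]), 'world_to_cam': array([[-0.22672941,  0.97383323,  0.01557588,  0.12520375],
       [ 0.5577835 ,  0.14294084, -0.81758516, -0.21921212],
       [-0.79841802, -0.17668263, -0.575597  ,  1.62968404],
       [ 0.        ,  0.        ,  0.        ,  1.        ]])}
top {'vertical_fov': 51.03483291750505, 'cx': 283.2693010311125, 'cy': 213.61148668899818, 'dist': array([-0.00326073,  0.        ,  0.        ,  0.        ,  0.        ]), 'world_to_cam': array([[ 0.00706725, -0.99989695, -0.01249538, -0.01952893],
       [-0.9982706 , -0.00632539, -0.05844481,  0.48135298],
       [ 0.05835975,  0.01288682, -0.99821244,  1.27585349],
       [ 0.        ,  0.        ,  0.        ,  1.        ]])}
{'t': 0.1, 'q': array([-1.35006873e+00,  8.79275211e-02,  1.37217071e+00, -3.06884725e-06,
        1.68357040e+00, -1.03112472e-01]), 'dq': array([ 6.56069716e-04, -1.15792073e-03, -4.09420940e-03,  7.48089200e-05,
       -1.89135783e-03, -1.52779107e-05]), 'joint_torque': array([ 9.83970713e-04, -3.53014112e+01, -3.14219284e+01, -2.20725306e-04,
        7.94993568e-03,  1.33230753e-05]), 'eef_pos': array([ 0.17490254, -0.52096608,  0.2301965 ]), 'ee_rot': array([-1.03610119e-03,  9.86919064e-01,  1.61213165e-01, -6.25284162e-05]), 'ft_force': array([-0.04775091, -0.71454276, -0.2229368 ]), 'wrist_torque': array([-0.04196455, -0.01346065,  0.00775346]), 'gripper_force': 0.0, 'width': 0.08533410302879478}
0.0187
```

View pics/scene0.png

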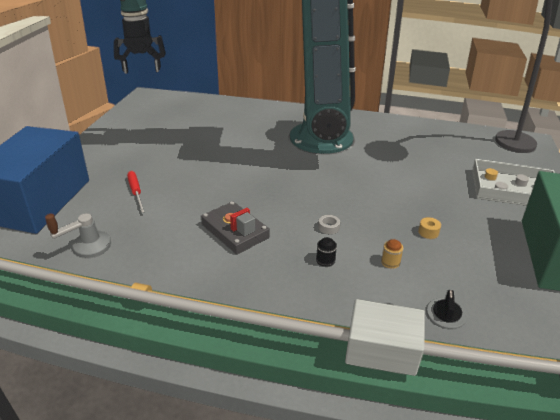

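View pics/top0.png

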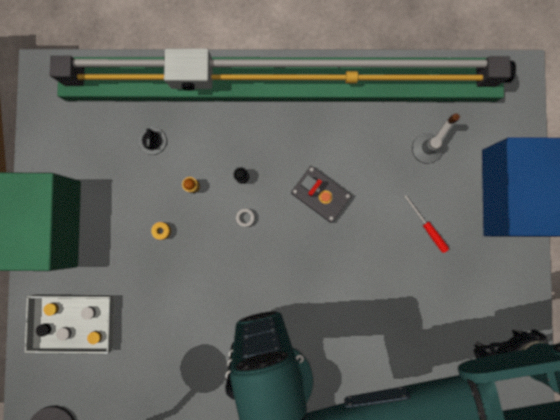

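The scene picture shows the amber can at about (392,252) and the nest at about (235,226). In the top view they are at (190,185) and (322,194), with the copper pad at (326,197) and the red stop at (315,187).

```bash
cat > h.py <<'E'
from plant import arm
import cv2,numpy as np
from scipy.spatial.transform import Rotation as R
def KD(m):
    f=210/np.tan(np.radians(m["vertical_fov"]/2))
    return np.array([[f,0,m["cx"]],[0,f,m["cy"]],[0,0,1]]),np.array(m["dist"])
def ray(m,uv):
    K,D=KD(m);p=cv2.undistortPoints(np.array([[uv]],float),K,D)[0,0]
    W=np.array(m["world_to_cam"]);r=W[:3,:3].T
    d=r@np.array([p[0],p[1],1]);return -r@W[:3,3],d/np.linalg.norm(d)
def plane(m,uv,z):
    o,d=ray(m,uv);return o+d*(z-o[2])/d[2]
def tri(obs):
    A=np.zeros((3,3));b=np.zeros(3);rs=[ray(m,uv) for m,uv in obs]
    for o,d in rs:
        P=np.eye(3)-np.outer(d,d);A+=P;b+=P@o
    x=np.linalg.solve(A,b)
    return x,[round(1000*np.linalg.norm((np.eye(3)-np.outer(d,d))@(x-o)),1) for o,d in rs]
def blobs(img,lo,hi,minA=15,roi=None):
    h=cv2.cvtColor(img,cv2.COLOR_RGB2HSV);k=cv2.inRange(h,lo,hi)
    if roi:
        z=np.zeros_like(k);x0,y0,x1,y1=roi;z[y0:y1,x0:x1]=k[y0:y1,x0:x1];k=z
    n,l,s,c=cv2.connectedComponentsWithStats(k)
    return [(c[i].round(1).tolist(),s[i].tolist()) for i in range(1,n) if s[i][4]>=minA]
E
python3 - <<'E'
from h import *
S=cv2.imread("pics/scene0.png")[:,:,::-1].copy();T=cv2.imread("pics/top0.png")[:,:,::-1].copy()
for n,i,r1,r2 in (("s",S,(375,230,410,275),(195,195,275,255)),("t",T,(175,170,205,200),(285,160,360,225))):
    print(n,"lens",blobs(i,(3,150,40),(14,255,200),8,r1),"brass",blobs(i,(14,100,60),(28,255,255),8,r1))
    print(n,"red",blobs(i,(0,170,90),(4,255,255),8,r2)," copper",blobs(i,(5,80,90),(20,255,255),8,r2))
ms,mt=arm.camera_model("scene"),arm.camera_model("top")
print(plane(mt,(190,185),.05),plane(mt,(326,197),.038),plane(mt,(315,187),.06))
print(tri([(ms,(393.5,245)),(mt,(190,184))]))
a=cv2.resize(S[190:275,190:420],None,fx=3,fy=3,interpolation=2);b=cv2.resize(T[155:230,170:370],None,fx=3.45,fy=3.45,interpolation=2)
c=np.vstack([a,b[:, :690]]) if b.shape[1]>=690 else a
cv2.imwrite("pics/crop0.png",c[:,:,::-1]);print(c.shape)
E
```

```text
s lens [([393.5, 244.8], [387, 240, 14, 11, 123])] brass [([391.3, 257.1], [382, 242, 21, 26, 326])]
s red [([236.5, 217.5], [230, 208, 19, 23, 126])]  copper [([227.3, 217.8], [223, 213, 11, 11, 74])]
t lens [([188.8, 183.8], [184, 180, 10, 9, 67])] brass [([190.7, 184.7], [182, 177, 18, 16, 175])]
t red [([314.7, 187.2], [309, 180, 13, 16, 77])]  copper [([325.1, 196.7], [318, 189, 15, 15, 170])]
[0.55988873 0.25139771 0.05      ] [ 0.52877022 -0.1393486   0.038     ] [ 0.55491046 -0.10631073  0.06      ]
(array([0.56278897, 0.25300581, 0.04906618]), [np.float64(1.3), np.float64(1.3)])
(514, 690, 3)
```

View pics/crop0.png

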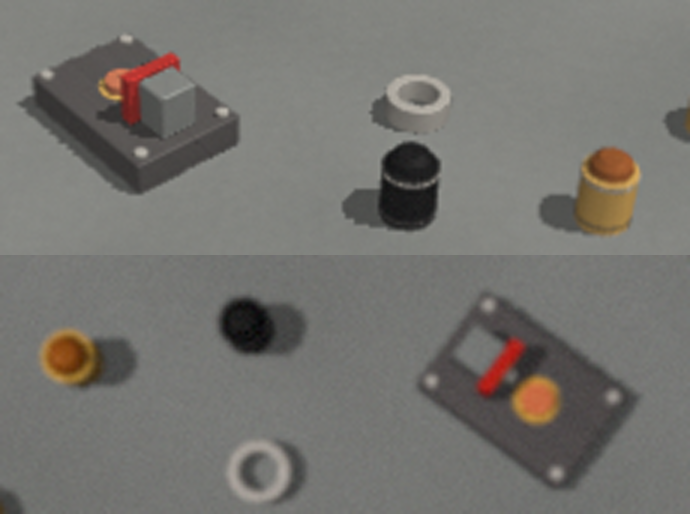

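The crop shows the nest with its red stop up-left of the pad in the top view. The amber can stands alone, well away from the black can and the ring. Next I'll work out the wrist camera mount and the move to view the nest.

```bash
cat >> h.py <<'E'
def tool():
    s=arm.observe();q=s["ee_rot"];return np.array(s["eef_pos"]),R.from_quat([q[1],q[2],q[3],q[0]]).as_matrix(),s
def shift(target):
    p,M,s=tool();return (M.T@(np.array(target)-p)).round(4)
def turn(yaw):  # turn about tool z so that tool y lies along world angle yaw (mod pi)
    p,M,s=tool();v=M.T@np.array([np.cos(yaw),np.sin(yaw),0]);a=np.arctan2(v[1],v[0])-np.pi/2
    return (a+np.pi/2)%np.pi-np.pi/2
E
python3 - <<'E'
from h import *
p,M,s=tool();m=arm.camera_model("wrist");W=m["world_to_cam"]
c=-W[:3,:3].T@W[:3,3];print("M\n",M.round(3),"\ncam in tool",M.T@(c-p),"\naxes in tool\n",(M.T@W[:3,:3].T).round(3),m["vertical_fov"],m["dist"])
mt=arm.camera_model("top")
# nest screws/plinth corners on deck z=.03, from crop (x/3.45+170,(y-255)/3.45+155)
P=[plane(mt,(x/3.45+170,(y-255)/3.45+155),.03) for x,y in((488,305),(431,381),(557,473),(613,397))]
for x in P:print(x)
d=(P[0]+P[1]-P[2]-P[3])[:2];yaw=np.arctan2(d[1],d[0]);e=(P[0]+P[3]-P[1]-P[2])[:2];print("yaw",np.degrees(yaw),np.degrees(np.arctan2(e[1],e[0])))
print("turn for y along nest y",turn(yaw+np.pi/2))
E
```

```text
M
 [[ 0.948  0.318 -0.   ]
 [ 0.318 -0.948  0.002]
 [ 0.    -0.002 -1.   ]] 
cam in tool [ 0.07420558  0.0006669  -0.14287015] 
axes in tool
 [[-0.001 -0.956 -0.292]
 [ 1.    -0.001  0.001]
 [-0.001 -0.292  0.956]] 58.89772322206403 [-0.06823749  0.          0.          0.          0.        ]
[ 0.60966619 -0.09761481  0.03      ]
[ 0.54498259 -0.04990036  0.03      ]
[ 0.46816903 -0.15583747  0.03      ]
[ 0.53236072 -0.20276075  0.03      ]
yaw 53.86553095924086 -36.29116819988995
turn for y along nest y -0.6162922123970862
```

```bash
python3 - <<'E'
from h import *
print(shift((.56,-.10,.22)))
E
```

```text
[ 0.499  -0.2765  0.0109]
```

Units first: shifts go in units of 100 mm. So 0.1 m is 1, 0.499 m is 4.99.

```bash
python3 nudge.py '[[0.5,-0.28,0,-0.15,0.085],[1,-0.55,0,-0.3,0.085],[1.5,-0.83,0,-0.45,0.085],[2,-1.1,0,-0.616,0.085],[2.5,-1.38,0.1,-0.616,0.085],[3,-1.66,0.1,-0.616,0.085],[3.5,-1.93,0.1,-0.616,0.085],[4,-2.2,0.1,-0.616,0.085],[4.5,-2.5,0.1,-0.616,0.085],[4.99,-2.76,0.1,-0.616,0.085]]'
python3 nudge.py '[[0,0,0,0,0.085],[0,0,0,0,0.085],[0,0,0,0,0.085]]'
python3 - <<'E'
from h import *
p,M,s=tool();print(s["t"],p,abs(s["dq"]).max(),s["q"])
m=arm.camera_model("wrist");i=arm.grab_frame("wrist");cv2.imwrite("pics/w1.png",i[:,:,::-1]);np.save("w1.npy",m,allow_pickle=True)
E
```

```text
t: 1.35
eef_pos: [0.561, -0.0992, 0.2208]
ee_rot: [-0.0, 0.892, 0.453, -0.0]
ft_force: [1.1, -0.3, 0.2]
width: 0.0846
gripper_force: 0.0
t: 1.72
eef_pos: [0.5595, -0.1021, 0.2213]
ee_rot: [0.0, 0.892, 0.452, -0.0]
ft_force: [0.0, -0.0, -0.2]
width: 0.0851
gripper_force: 0.0
1.725 [ 0.55949529 -0.10209022  0.22127583] 0.006353924495135083 [-2.79915108e-01  1.31338681e-01  1.34213267e+00 -4.41511296e-04
  1.66842182e+00  3.52834554e-01]
```

View pics/w1.png

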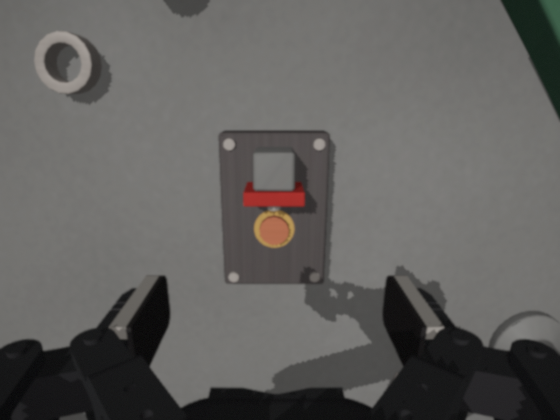

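The wrist view shows the nest square on: screws near (229,145), (319,145), (234,277) and (315,277), pad at (274,230), red face edge near row 206. I'll take a second wrist view from a shifted place.

To row units: -0.06 m is -0.6, 0.06 m is 0.6.

```bash
python3 nudge.py '[[-0.3,0.3,0.1,0,0.085],[-0.6,0.6,0.2,0,0.085],[-0.6,0.6,0.2,0,0.085],[-0.6,0.6,0.2,0,0.085],[-0.6,0.6,0.2,0,0.085]]'
python3 - <<'E'
from h import *
m=arm.camera_model("wrist");i=arm.grab_frame("wrist");cv2.imwrite("pics/w2.png",i[:,:,::-1])
m1=np.load("w1.npy",allow_pickle=True).item();i1=cv2.imread("pics/w1.png")[:,:,::-1].copy()
np.save("w2.npy",m,allow_pickle=True)
p,M,s=tool();print(s["t"],p,abs(s["dq"]).max())
def feats(mm,im):
    # predict nest location to set roi
    K,D=KD(mm);W=mm["world_to_cam"]
    u=cv2.projectPoints(np.array([[.54,-.125,.03]]),cv2.Rodrigues(W[:3,:3])[0],W[:3,3],K,D)[0].ravel().astype(int)
    roi=(max(u[0]-75,0),max(u[1]-95,0),u[0]+75,u[1]+100)
    return u,blobs(im,(5,90,90),(25,255,255),100,roi),blobs(im,(0,170,70),(4,255,255),100,roi),blobs(im,(0,0,125),(180,45,255),40,roi)
for mm,im in((m1,i1),(m,i)):
    for f in feats(mm,im):print(f)
E
```

```text
t: 2.4
eef_pos: [0.5733, -0.1843, 0.2021]
ee_rot: [0.0, 0.891, 0.453, 0.0]
ft_force: [-0.2, 0.3, -0.3]
width: 0.0851
gripper_force: 0.0
2.45 [ 0.57335925 -0.18413349  0.20211921] 0.004697554001400248
[273 212]
[([273.8, 228.5], [254, 210, 41, 38, 1242])]
[([273.9, 197.1], [244, 183, 61, 23, 939])]
[([228.4, 144.0], [223, 139, 12, 11, 103]), ([318.9, 143.9], [314, 139, 11, 11, 102]), ([233.2, 276.9], [229, 273, 10, 9, 71])]
[202 154]
[([203.9, 171.9], [182, 150, 45, 45, 1580])]
[([193.0, 127.9], [158, 119, 71, 18, 1101])]
[([248.6, 73.5], [243, 67, 13, 14, 139]), ([148.8, 74.2], [143, 68, 13, 13, 134]), ([179.5, 84.9], [169, 77, 28, 23, 376]), ([161.6, 227.8], [157, 223, 10, 11, 92]), ([251.0, 228.1], [246, 223, 11, 11, 96]), ([267.3, 245.9], [253, 237, 24, 17, 213])]
```

View pics/w2.png

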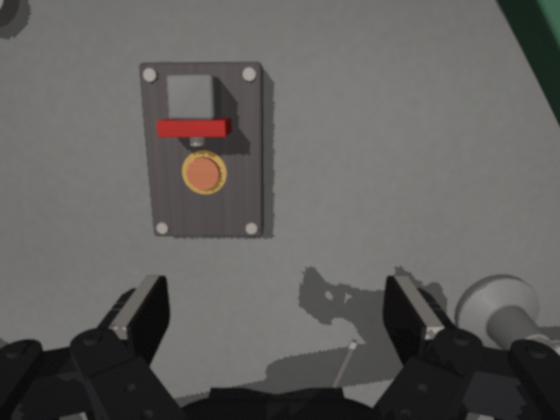

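The second view shows the nest at about (202,150) with all four screws visible. The pad is unobstructed at (204,172).

```bash
python3 - <<'E'
from h import *
m1,m2=[np.load(f"w{k}.npy",allow_pickle=True).item() for k in(1,2)]
i1,i2=[cv2.imread(f"pics/w{k}.png")[:,:,::-1].copy() for k in(1,2)]
sc={"FL":((228.4,144),(148.8,74.2)),"FR":((318.9,143.9),(248.6,73.5)),"BL":((233.2,276.9),(161.6,227.8))}
P={k:tri([(m1,a),(m2,b)]) for k,(a,b) in sc.items()}
for k,v in P.items():print(k,v[0].round(4),v[1])
BR=plane(m2,(251,228.1),.031);BL=P["BL"][0];FL=P["FL"][0];FR=P["FR"][0];print("BR",BR)
g=lambda d:np.degrees(np.arctan2(d[1],d[0]))
print("yaw",g(FL-BL),g(FR-BR),g(FL-FR)-90,g(BL-BR)-90,"len",np.linalg.norm(FL-BL),np.linalg.norm(FL-FR))
cop=[]
for i,roi in((i1,(250,205,300,255)),(i2,(178,145,232,200))):
    b=blobs(i,(4,90,90),(11,255,255),60,roi);print(b);cop.append(b)
c1=max(cop[0],key=lambda b:b[1][4])[0];c2=max(cop[1],key=lambda b:b[1][4])[0]
x,e=tri([(m1,c1),(m2,c2)]);print("pad",x,e)
for m,c in((m1,c1),(m2,c2)):print(plane(m,c,.038))
mt=arm.camera_model("top");print("top copper",plane(mt,(325.1,196.7),.036))
ctr=(FL+FR+BL+BR)/4;print("screw ctr",ctr, "pad from ctr should be -15mm in x")
y=np.radians((g(FL-BL)+g(FR-BR))/2);ex=np.array([np.cos(y),np.sin(y),0]);print((x-ctr)@ex,(x-ctr)@np.array([-ex[1],ex[0],0]))
# red top bottom-edge (front edge, z=.072) in w2/w1
for m,i,r in((m1,i1,(240,175,310,210)),(m2,i2,(150,110,235,140))):
    h=cv2.cvtColor(i,cv2.COLOR_RGB2HSV);k=cv2.inRange(h,(0,170,70),(4,255,255));z=np.zeros_like(k);z[r[1]:r[3],r[0]:r[2]]=k[r[1]:r[3],r[0]:r[2]]
    vs=h[...,2]; cm=int(cv2.moments(z)["m10"]/cv2.moments(z)["m00"])
    print([tuple(v) for v in i[r[1]:r[3],cm]])
p=shift((.53,.23,.22));print("shift to can view",p)
E
```

```text
FL [ 0.5469 -0.0495  0.0338] [np.float64(0.1), np.float64(0.1)]
FR [ 0.6112 -0.0968  0.0333] [np.float64(0.0), np.float64(0.0)]
BL [ 0.4697 -0.1541  0.0334] [np.float64(0.0), np.float64(0.0)]
BR [ 0.5335154  -0.20211171  0.031     ]
yaw 53.58385432752573 53.561104608140916 53.664512460777274 53.03813157037618 len 0.12997335903421825 0.07989645045694456
[([273.9, 229.9], [260, 216, 29, 28, 614])]
[([202.9, 173.1], [187, 158, 32, 32, 781])]
pad [ 0.53164879 -0.13771384  0.03516043] [np.float64(0.0), np.float64(0.0)]
[ 0.53229954 -0.13688485  0.038     ]
[ 0.53240068 -0.13760247  0.038     ]
top copper [ 0.52981784 -0.13692238  0.036     ]
screw ctr [ 0.54033414 -0.12564224  0.03286629] pad from ctr should be -15mm in x
-0.01487031946969991 -0.0001798764092017893
[(np.uint8(118), np.uint8(117), np.uint8(115)), (np.uint8(118), np.uint8(117), np.uint8(115)), (np.uint8(119), np.uint8(118), np.uint8(116)), (np.uint8(118), np.uint8(118), np.uint8(115)), (np.uint8(119), np.uint8(118), np.uint8(116)), (np.uint8(119), np.uint8(118), np.uint8(115)), (np.uint8(119), np.uint8(118), np.uint8(116)),
[... 1990 characters left out ...]
.uint8(50), np.uint8(46)), (np.uint8(166), np.uint8(50), np.uint8(46)), (np.uint8(166), np.uint8(51), np.uint8(46)), (np.uint8(165), np.uint8(50), np.uint8(45)), (np.uint8(165), np.uint8(50), np.uint8(46)), (np.uint8(165), np.uint8(50), np.uint8(46)), (np.uint8(164), np.uint8(49), np.uint8(45)), (np.uint8(164), np.uint8(49), np.uint8(44)), (np.uint8(164), np.uint8(50), np.uint8(45)), (np.uint8(163), np.uint8(49), np.uint8(45)), (np.uint8(158), np.uint8(51), np.uint8(47)), (np.uint8(141), np.uint8(63), np.uint8(60)), (np.uint8(118), np.uint8(83), np.uint8(80)), (np.uint8(106), np.uint8(95), np.uint8(91)), (np.uint8(102), np.uint8(97), np.uint8(94))]
shift to can view [ 0.3091 -0.279  -0.0181]
```

The nest is well measured. Its screws come out 130 by 80 mm at z≈0.033, the yaw is 53.6°, and the pad centre is (0.5315,-0.1377). Now I'll move to view the can.

To row units: 0.22 m is 2.2, -0.2 m is -2.

```bash
python3 nudge.py '[[0.44,-0.4,0,0.004,0.085],[0.88,-0.8,-0.1,0.004,0.085],[1.32,-1.2,-0.18,0.004,0.085],[1.76,-1.6,-0.18,0.004,0.085],[2.2,-2,-0.18,0.004,0.085],[2.64,-2.4,-0.18,0.004,0.085],[3.1,-2.8,-0.18,0.004,0.085],[3.1,-2.8,-0.18,0.004,0.085],[3.1,-2.8,-0.18,0.004,0.085],[3.1,-2.8,-0.18,0.004,0.085]]'
python3 - <<'E'
from h import *
m=arm.camera_model("wrist");i=arm.grab_frame("wrist");cv2.imwrite("pics/w3.png",i[:,:,::-1]);np.save("w3.npy",m,allow_pickle=True)
p,M,s=tool();print(p,abs(s["dq"]).max());print("lens",blobs(i,(3,150,40),(13,255,220),80),"brass",blobs(i,(14,90,50),(28,255,255),80))
E
```

```text
t: 3.7
eef_pos: [0.5303, 0.2295, 0.2195]
ee_rot: [0.0, 0.893, 0.45, 0.0]
ft_force: [0.7, 0.4, -0.6]
width: 0.0852
gripper_force: 0.0
[0.53040112 0.22928988 0.21952035] 0.0046480337099954975
lens [([290.1, 139.7], [271, 120, 39, 40, 1211])] brass [([290.0, 138.1], [264, 112, 53, 54, 938]), ([116.6, 146.9], [85, 119, 65, 58, 2849])]
```

View pics/w3.png

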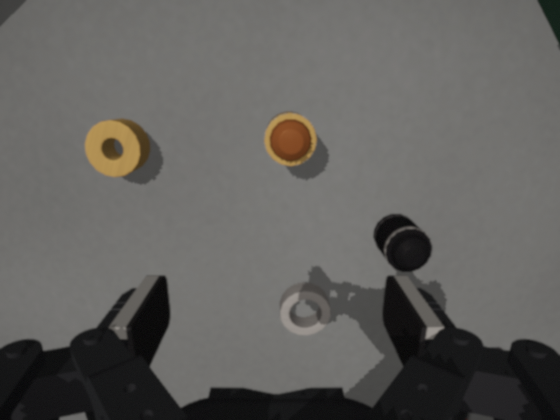

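```bash
python3 nudge.py '[[0.3,0.3,0.1,0,0.085],[0.6,0.5,0.2,0,0.085],[0.6,0.5,0.2,0,0.085],[0.6,0.5,0.2,0,0.085],[0.6,0.5,0.2,0,0.085]]'
python3 - <<'E'
from h import *
m=arm.camera_model("wrist");i=arm.grab_frame("wrist");cv2.imwrite("pics/w4.png",i[:,:,::-1]);np.save("w4.npy",m,allow_pickle=True)
p,M,s=tool();print(p,abs(s["dq"]).max());print("lens",blobs(i,(3,150,40),(13,255,220),80),"brass",blobs(i,(14,90,50),(28,255,255),80))
E
```

```text
t: 4.38
eef_pos: [0.6056, 0.2487, 0.2006]
ee_rot: [0.0, 0.893, 0.451, 0.001]
ft_force: [-0.4, 0.5, -0.1]
width: 0.0853
gripper_force: 0.0
[0.60561089 0.24895294 0.20065382] 0.003444844015999169
lens [([230.8, 216.0], [212, 197, 39, 39, 1174])] brass [([235.0, 205.1], [206, 180, 54, 60, 1254]), ([65.7, 214.6], [33, 185, 67, 60, 3045])]
```

View pics/w4.png

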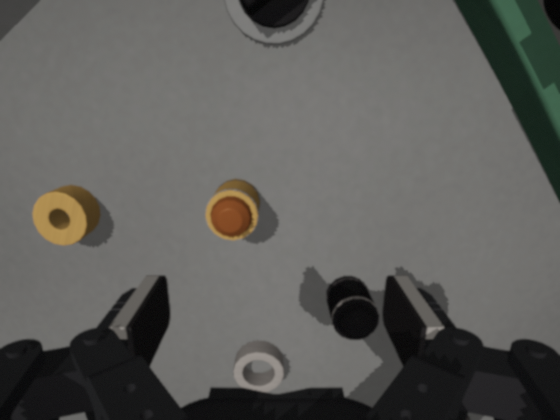

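In w3 the amber can is at (290,140) and in w4 at (231,216). The black can is at (352,308) and the ring at (259,366), both clear of the grasp line.

```bash
python3 - <<'E'
from h import *
m3,m4=[np.load(f"w{k}.npy",allow_pickle=True).item() for k in(3,4)]
ms,mt=arm.camera_model("scene"),arm.camera_model("top")
x,e=tri([(m3,(290.1,139.7)),(m4,(230.8,216.0))]);print("lens",x,e)
for m,c in((m3,(290.1,139.7)),(m4,(230.8,216.0)),(mt,(188.8,183.8)),(ms,(393.5,244.8))):print(plane(m,c,.054).round(4))
# rim of w3 brass bbox centre at z=.048
print("rim w3",plane(m3,(290.2,138.7),.048))
print("black",plane(m4,(352,315),.055),"collar",plane(m4,(60,218),.03),"ring",plane(m4,(259,368),.02))
p,M,s=tool()
print("yaw tool x",np.degrees(np.arctan2(M[1,0],M[0,0])),"turn",turn(np.radians(53.6+90)))
t=np.r_[x[:2],0.014];print("shift",shift(t)); 
for n,c in(("black",plane(m4,(352,315),.055)),("collar",plane(m4,(60,218),.03)),("ring",plane(m4,(259,368),.02))):print(n,(M.T@(c-t)).round(3))
E
```

```text
lens [0.56443651 0.25462377 0.05013195] [np.float64(0.0), np.float64(0.0)]
[0.5646 0.255  0.054 ]
[0.5656 0.2553 0.054 ]
[0.5628 0.254  0.054 ]
[0.5678 0.2539 0.054 ]
rim w3 [0.56492826 0.25499248 0.048     ]
black [0.59482148 0.11839591 0.055     ] collar [0.43207618 0.34212823 0.03      ] ring [0.474019  0.0995109 0.02     ]
yaw tool x 53.59916602897277 turn -1.4555535653215657e-05
shift [-0.0201 -0.0367  0.1866]
black [-0.092  0.105 -0.041]
collar [-0.008 -0.158 -0.016]
ring [-0.178  0.019 -0.006]
```

To row units: -0.037 m is -0.37, -0.02 m is -0.2.

```bash
python3 nudge.py '[[-0.1,-0.2,0.2,0,0.085],[-0.2,-0.37,0.5,0,0.085],[-0.2,-0.37,0.9,0,0.085],[-0.2,-0.37,1.3,0,0.085],[-0.2,-0.37,1.6,0,0.085],[-0.2,-0.37,1.8,0,0.085],[-0.2,-0.37,1.86,0,0.085],[-0.2,-0.37,1.86,0,0.085],[-0.2,-0.37,1.86,0,0.085]]' 40
python3 - <<'E'
from h import *
print(shift((.5648,.255,.014)))
E
```

```text
t: 5.55
eef_pos: [0.5655, 0.2555, 0.0151]
ee_rot: [0.0, 0.893, 0.451, 0.002]
ft_force: [0.4, -0.5, 0.2]
width: 0.0851
gripper_force: 0.0
[-0.0008 -0.0002  0.0011]
```

To row units: -0.02 m is -0.2, -0.01 m is -0.1.

```bash
python3 nudge.py '[[0,0,0,0,0.055],[0,0,0,0,0.055],[0,0,0,0,0.04],[0,0,0,0,0.035],[0,0,0,0,0.035],[0,0,0,0,0.035],[0,0,0,0,0.035]]' 80
python3 nudge.py '[[0,0,-0.1,0,0.035],[0,0,-0.2,0,0.035],[0,0,-0.2,0,0.035],[0,0,-0.2,0,0.035]]' 80
python3 - <<'E'
from h import *
s=tool()[2];print(s["t"],s["ft_force"],s["wrist_torque"],s["width"],s["gripper_force"])
E
```

```text
t: 6.42
eef_pos: [0.5648, 0.2553, 0.014]
ee_rot: [0.0, 0.893, 0.451, 0.001]
ft_force: [-1.1, 0.0, 4.7]
width: 0.0423
gripper_force: 81.5
t: 6.92
eef_pos: [0.564, 0.255, 0.0329]
ee_rot: [0.0, 0.893, 0.451, -0.0]
ft_force: [-0.2, 0.6, -2.7]
width: 0.0425
gripper_force: 81.3
6.925 [-0.22990986  0.6107313  -2.7326716 ] [ 0.03724502  0.01178821 -0.02281339] 0.04245070341303966 81.33865356445312
```

```bash
python3 - <<'E'
from h import *
y=np.radians(53.6);ex=np.array([np.cos(y),np.sin(y)])
t=np.array([.5316,-.1377])-.001*ex
print(shift((*t,.15)),turn(y+np.pi/2))
E
```

```text
[-0.3365  0.2068 -0.1169] 0.0002987964756941963
```

```bash
python3 nudge.py '[[0,0,-0.5,0,0.035],[-0.2,0.1,-0.95,0,0.035],[-0.6,0.37,-1.17,0,0.035],[-1.1,0.68,-1.17,0,0.035],[-1.6,0.98,-1.17,0,0.035],[-2.1,1.29,-1.17,0,0.035],[-2.6,1.6,-1.17,0,0.035],[-3,1.84,-1.17,0,0.035],[-3.25,2,-1.17,0,0.035],[-3.365,2.068,-1.17,0,0.035]]' 80
python3 nudge.py '[[0,0,0,0,0.035],[0,0,0,0,0.035],[0,0,0,0,0.035],[0,0,0,0,0.035]]' 80
python3 - <<'E'
from h import *
y=np.radians(53.6);ex=np.array([np.cos(y),np.sin(y)])
t=np.array([.5316,-.1377])-.001*ex
print(shift((*t,.056)),turn(y+np.pi/2))
m=arm.camera_model("wrist");a=arm.grab_frame("wrist");b=cv2.resize(arm.grab_frame("scene")[170:260,180:300],None,fx=4,fy=4,interpolation=2)
c=np.zeros((420,800,3),np.uint8);c[:,:320]=a[:,120:440];c[:360,320:800]=b;cv2.imwrite("pics/c5.png",c[:,:,::-1])
E
```

```text
t: 8.18
eef_pos: [0.5306, -0.1399, 0.1497]
ee_rot: [-0.0, 0.893, 0.45, -0.0]
ft_force: [0.3, 0.5, -2.7]
width: 0.0425
gripper_force: 81.8
t: 8.68
eef_pos: [0.5313, -0.1376, 0.1504]
ee_rot: [0.0, 0.892, 0.452, 0.0]
ft_force: [0.4, 0.1, -2.7]
width: 0.0422
gripper_force: 81.8
[-0.0009  0.0003  0.0944] 0.0016933778002581334
```

View pics/c5.png

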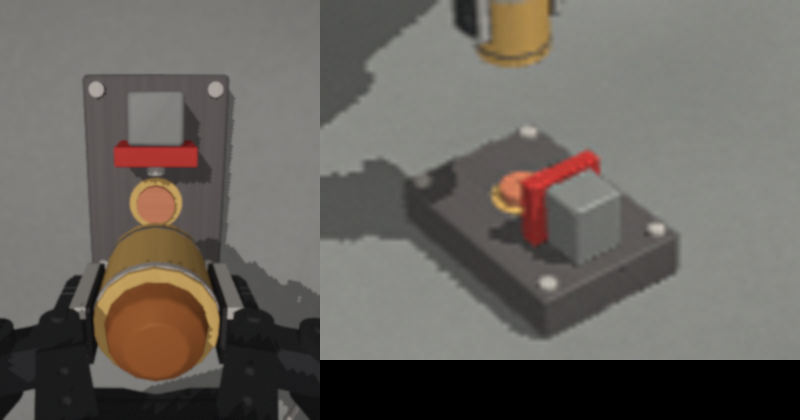

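The can is gripped upright and lined up with the pad, both near crop column 155. Next I lower it to just above the pad.

```bash
python3 nudge.py '[[-0.01,0,0.3,0,0.035],[-0.01,0,0.6,0,0.035],[-0.01,0,0.8,0,0.035],[-0.01,0,0.9,0,0.035],[-0.01,0,0.945,0,0.035],[-0.01,0,0.945,0,0.035],[-0.01,0,0.945,0,0.035],[-0.01,0,0.945,0,0.035]]' 80
python3 - <<'E'
from h import *
y=np.radians(53.6);ex=np.array([np.cos(y),np.sin(y)])
t=np.array([.5316,-.1377])-.001*ex
print(shift((*t,.046)),turn(y+np.pi/2),tool()[2]["ft_force"])
E
```

```text
t: 9.78
eef_pos: [0.5311, -0.1395, 0.0567]
ee_rot: [0.001, 0.893, 0.451, 0.001]
ft_force: [-0.5, 0.7, -3.0]
width: 0.0426
gripper_force: 81.8
[ 0.0007 -0.0007  0.0107] 0.0003205407524893289 [-0.54901111  0.74839943 -3.0162496 ]
```

To row units: 0.008 m is 0.08, 0.006 m is 0.06.

```bash
python3 nudge.py '[[0,0,0.03,0,0.035],[0,0,0.06,0,0.035],[0,0,0.08,0,0.035],[0,0,0.08,0,0.035],[0,0,0.08,0,0.035]]' 80
python3 nudge.py '[[0,0,0.02,0,0.035],[0,0,0.03,0,0.035],[0,0,0.03,0,0.035],[0,0,0.03,0,0.035]]' 80
```

```text
t: 10.4
eef_pos: [0.5309, -0.1394, 0.0483]
ee_rot: [0.0, 0.893, 0.451, 0.0]
ft_force: [-0.1, -0.4, 2.8]
width: 0.0429
gripper_force: 81.7
t: 10.9
eef_pos: [0.531, -0.1394, 0.0451]
ee_rot: [0.0, 0.893, 0.451, 0.0]
ft_force: [-0.1, -0.5, 4.4]
width: 0.0424
gripper_force: 81.7
```

```bash
python3 nudge.py '[[0,0,0.01,0,0.035],[0,0,0.01,0,0.035],[0,0,0.01,0,0.035]]' 80
python3 nudge.py '[[0,0,0.01,0,0.035],[0,0,0.01,0,0.035],[0,0,0.01,0,0.035]]' 80
```

```text
t: 11.28
eef_pos: [0.531, -0.1394, 0.044]
ee_rot: [0.0, 0.893, 0.451, 0.0]
ft_force: [0.4, -0.6, 3.5]
width: 0.042
gripper_force: 82.0
t: 11.65
eef_pos: [0.531, -0.1394, 0.044]
ee_rot: [0.0, 0.893, 0.451, 0.0]
ft_force: [-0.8, -0.4, 8.3]
width: 0.042
gripper_force: 82.7
```

To row units: 0.001 m is 0.01.

```bash
python3 nudge.py '[[0,0,0.01,0,0.035],[0,0,0.01,0,0.035],[0,0,0.01,0,0.035]]' 80
python3 - <<'E'
from h import *
y=np.radians(53.6);ex=np.array([np.cos(y),np.sin(y),0])
p,M,s=tool();d=p-np.array([.5316,-.1377,0]);print(d@ex,d@np.array([-ex[1],ex[0],0]),p,s["ft_force"],s["wrist_torque"])
E
```

```text
t: 12.02
eef_pos: [0.531, -0.1394, 0.0439]
ee_rot: [0.001, 0.893, 0.451, 0.0]
ft_force: [-1.7, 0.4, 12.2]
width: 0.0425
gripper_force: 82.9
-0.001744774538918198 -0.0005609799707208569 [ 0.53101615 -0.13943725  0.04394859] [-1.72266913  0.40471373 12.21419187] [ 0.2297913   0.52256089 -0.02662897]
```

The pad is flush: z stopped at 44 mm and the force is rising, about 15 N net. Now I push along nest x.

```bash
cat > st.py <<'E'
from h import *
y=np.radians(53.6);ex=np.array([np.cos(y),np.sin(y),0]);ey=np.array([-ex[1],ex[0],0])
p,M,s=tool();d=p-np.array([.5316,-.1377,0]);f=s["ft_force"]
print("x %.2f y %.2f z %.2f mm fx %.1f fy %.1f fz %.1f"%(d@ex*1e3,d@ey*1e3,p[2]*1e3,f@ex,f@ey,f[2]),"tilt",np.degrees(np.arccos(-M[2,2])).round(2),"tq",s["wrist_torque"].round(2),"w",s["width"])
E
python3 nudge.py '[[0.015,0,0,0,0.035],[0.03,0,0,0,0.035],[0.04,0,0,0,0.035],[0.04,0,0,0,0.035]]' 80 >/dev/null; python3 st.py
python3 nudge.py '[[0.015,0,0,0,0.035],[0.03,0,0,0,0.035],[0.04,0,0,0,0.035],[0.04,0,0,0,0.035]]' 80 >/dev/null; python3 st.py
```

```text
x 1.63 y -1.40 z 43.97 mm fx -2.4 fy 0.2 fz 10.4 tilt 0.19 tq [-0.2   0.37 -0.  ] w 0.04231051265181835
x 4.72 y -1.58 z 44.00 mm fx -5.0 fy -0.1 fz 11.9 tilt 0.26 tq [-0.49  0.55  0.02] w 0.0425637284402918
```

To row units: 0.003 m is 0.03, 0.0015 m is 0.015.

```bash
python3 nudge.py '[[0.015,0,0,0,0.035],[0.03,0,0,0,0.035],[0.03,0,0,0,0.035]]' 80 >/dev/null; python3 st.py
python3 nudge.py '[[0.01,0,0,0,0.035],[0.02,0,0,0,0.035],[0.02,0,0,0,0.035]]' 80 >/dev/null; python3 st.py
python3 nudge.py '[[0.005,0,0,0,0.035],[0.01,0,0,0,0.035],[0.01,0,0,0,0.035]]' 80 >/dev/null; python3 st.py
```

```text
x 7.00 y -1.59 z 44.02 mm fx -6.8 fy 0.1 fz 12.0 tilt 0.31 tq [-0.76  0.75  0.01] w 0.042164515144256835
x 8.49 y -1.56 z 44.02 mm fx -8.4 fy 0.3 fz 12.6 tilt 0.35 tq [-0.93  0.88  0.04] w 0.04259794141022576
x 9.19 y -1.60 z 44.04 mm fx -8.9 fy 1.4 fz 12.8 tilt 0.37 tq [-0.98  0.9   0.03] w 0.04224713645048457
```

To row units: 0.002 m is 0.02, 0.001 m is 0.01.

```bash
python3 nudge.py '[[0.01,0,0,0,0.035],[0.02,0,0,0,0.035],[0.02,0,0,0,0.035]]' 80 >/dev/null; python3 st.py
python3 nudge.py '[[0.005,0,0,0,0.035],[0.01,0,0,0,0.035],[0.01,0,0,0,0.035]]' 80 >/dev/null; python3 st.py
python3 nudge.py '[[0.005,0,0,0,0.035],[0.01,0,0,0,0.035],[0.01,0,0,0,0.035]]' 80 >/dev/null; python3 st.py
```

```text
x 10.90 y -1.57 z 44.04 mm fx -8.9 fy 0.9 fz 13.3 tilt 0.4 tq [-1.09  1.02  0.04] w 0.04215751191891368
x 11.61 y -1.60 z 44.06 mm fx -10.1 fy 0.3 fz 13.6 tilt 0.43 tq [-1.2   1.13  0.05] w 0.04230116435858649
x 12.40 y -1.58 z 44.05 mm fx -10.9 fy 1.4 fz 12.8 tilt 0.45 tq [-1.26  1.15  0.02] w 0.04248661714407273
```

To row units: 0.001 m is 0.01, 0.0005 m is 0.005.

```bash
python3 nudge.py '[[0.005,0,0,0,0.035],[0.01,0,0,0,0.035],[0.01,0,0,0,0.035]]' 80 >/dev/null; python3 st.py
python3 nudge.py '[[0.005,0,0,0,0.035],[0.01,0,0,0,0.035],[0.01,0,0,0,0.035]]' 80 >/dev/null; python3 st.py
```

```text
x 12.55 y -1.59 z 44.09 mm fx -13.8 fy 2.1 fz 13.5 tilt 0.54 tq [-1.49  1.38  0.01] w 0.042290726760788135
x 12.55 y -1.57 z 44.08 mm fx -15.2 fy 2.1 fz 15.7 tilt 0.64 tq [-1.79  1.59  0.06] w 0.04239497758794171
```

The can met the stop at x≈12.5 mm: position has stopped changing while force rises. I'll firm up the push and the press a little, then check it by camera.

```bash
python3 nudge.py '[[0.005,0,0.003,0,0.035],[0.01,0,0.006,0,0.035],[0.01,0,0.01,0,0.035],[0.01,0,0.01,0,0.035]]' 80 >/dev/null; python3 st.py
python3 nudge.py '[[0.005,0,0,0,0.035],[0.01,0,0,0,0.035],[0.01,0,0,0,0.035],[0.01,0,0,0,0.035],[0.01,0,0,0,0.035]]' 80 >/dev/null; python3 st.py
python3 - <<'E'
from h import *
a=arm.grab_frame("wrist");b=cv2.resize(arm.grab_frame("scene")[170:260,180:300],None,fx=4,fy=4,interpolation=2)
c=np.zeros((420,800,3),np.uint8);c[:,:320]=a[:,120:440];c[:360,320:800]=b;cv2.imwrite("pics/c6.png",c[:,:,::-1])
E
```

```text
x 12.57 y -1.57 z 44.04 mm fx -19.0 fy 3.8 fz 19.4 tilt 0.75 tq [-1.94  2.21  0.01] w 0.04261256624655715
x 12.59 y -1.58 z 44.06 mm fx -21.0 fy 3.5 fz 20.2 tilt 0.85 tq [-2.21  2.39  0.12] w 0.042529351853694046
```

View pics/c6.png

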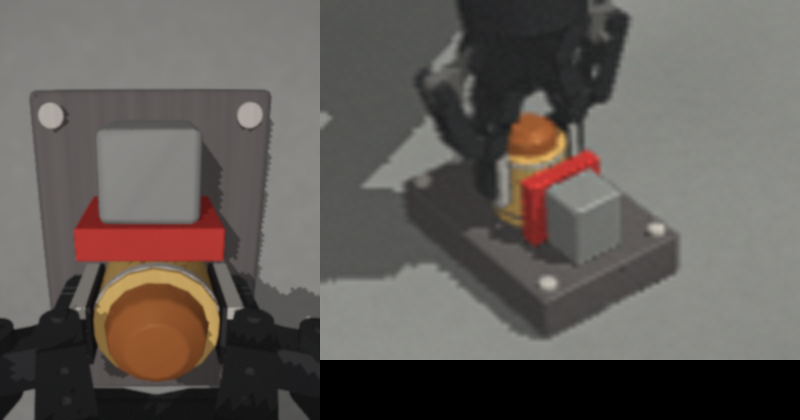

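The can stands upright against the red stop, between the fingers. Push is about 21 N and press about 23 N net, both steady, so I'm handing in.

```bash
python3 -c "
from plant import arm
print(arm.job_done())"
```

```text
the job is handed in; nothing more can be done
None
```

I handed the job in with the amber can still gripped and upright, held down on the deck (press about 23 N) and against the red stop (push about 21 N); going by the position and force readings, the pad is flush and the plunger fully in, the other loose parts were left alone, and no verdict was returned.

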